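Swap over the two loading slides of a marking station

ROBOT

A 6-joint arm with a two-finger parallel gripper is mounted at the origin on the work surface. World frame = base frame: x ahead of the robot, y to its left, z up, the work surface at z = 0. Lengths are in m, angles in rad, forces in N, time in s.
With the tool pointing down it reaches from about 0.3 to 0.775 m from the base axis. Payload 14.6 kg.
Tool frame: the origin (TCP) lies on the front face of the gripper's body, between the roots of the fingers; the fingertips stand 97 mm ahead of it and the grasp point (between the pads) lies 78 mm ahead of it; z points along the fingers, x is the direction in which the jaws open and shut, and the axes are right-handed (so a half turn about z gives the same grasp; the last joint's range is limited). The gripper opens to 94 mm and grips with 3 to 60 N. Pads are 16 mm wide; open, the fingers measure 119 mm over their backs; the gripper's body (75 mm by 177 mm) begins 78 mm behind the grasp point.
Start: joints at [-1.275, 0.3, 1.521, -0, 1.321, -0.067], TCP at [0.195, -0.514, 0.303] pointing down, gripper open.
Joint ranges: [-3.03, 3.03], [-0.79, 2.21], [0.23, 2.52], [-1.04, 4.18], [0, 3.07], [-2.55, 2.55]. Speed limits (rad/s): [2.22, 2.22, 2.57, 3.14, 3.14, 3.14].

INTERFACE

Orientations are given as [roll, pitch, yaw] about the fixed x, y, z axes, in that order (R = Rz(yaw) Ry(pitch) Rx(roll)).
In Python, from station import sensors, camera, ctrl gives the robot as it stands.
- The arm moves only by the tool move_arm, never from a script. Its argument "rows" is text: rows parted by semicolons, each of 6 numbers parted by spaces: the shift along the tool's x, y, z in mm, then the turn, a rotation vector about the tool's x, y, z in rad. In form: x y z wx wy wz; .... A call has 1 to 20 rows; each row shifts and turns the pose as measured when the row begins, along the tool's axes as they then stand; what a row does not reach is not made up. A row lasts 1/8 s, in which the tool goes at most 62.5 mm and 10.7 degrees, less where a joint would pass 70% of its speed; a pose out of reach is approached as far as the arm can. A call with a gripper value outside its range is refused whole. "grip" is the opening, from -1 (shut) to 1 (fully open), set as the call begins (left out, the last holds). The fingers move at their own pace and stop on an object; "newtons" is the grip in N (left out, the last holds). Time passes only in rows, so rows that do not move let the fingers close. It gives the time, the measured TCP pose, the force and the opening at its end, in the units of the state.
- sensors.get_obs(): the state, without advancing time (a new reading comes with each control period).
- camera(name): name is "side" or "top" or "wrist"; returns a dict with "color" (480x640x3 uint8, blue, green, red), "z_map" (480x640 float32, m along the optical axis (not along the pixel's ray), 0 where there is no reading), "mtx" (3x3 intrinsics, pixels), "position" and "attitude" of the camera in the world; the wrist camera has in their place "hand_eye" (4x4, takes a point from camera to tool coordinates, whose origin is the TCP and whose axes are the tool frame's). Camera axes: x right, y down, z forward; pixel columns grow to the right and rows downward; lengths in m; the calibration is good to about 2 mm. A picture is of the moment at which its call begins: read the wrist's pose just before it.
- ctrl.hand_in(): hands the job in, once; it reports no verdict.
The state is a dict: "time_s": time; "qpos": joint angles; "joint_vel": joint speeds; "tau": joint torques, N m; "ee_pos": TCP position; "eef_rot": TCP orientation; "force": force on the tool from outside, world axes, zero at the start; "moment": the same for the moment, N m; "grip_width": finger opening in m.
Only numpy, scipy, OpenCV 4.12 (cv2) and the standard library are available. Lean on these libraries where they do the work, as an engineer would, in place of code of your own. Each camera call takes 0.05 s, during which the arm holds its last target.

TASK

The twin marking station on the bench has two loading slides side by side, each with a casting lying in its nest; one slide is in, under the marking bridge, and the other is out at its front stop. Change them over using only a fingertip: hook behind the upturned lip of the slide that is in and draw it all the way out to its front stop, and push the slide that is out all the way home, in whichever order suits you. Do not pinch a lip or touch the castings, which must ride along seated in their nests, leave everything else on the bench where it lies, and finish with the hand clear.

Things in the scene. Friction and masses are not known exactly. Their poses are not given: they have to be found in the camera images.
- station: twin marking station, fixed: grey deck 400 (x) x 430 (y) x 15 mm, two lanes 80 mm either side of its middle. Bridge: aluminium columns at x = 107, y = +-188 mm; cross beam x = 85 to 130 mm, 175 to 230 mm above the bench; blue head behind it. Origin: centre of the deck's underside, at bench height. x points from the front (robot side) to the back along the lanes, z up; yaw within 0.25 rad
- slide_a (a joint): travel in m of the slide that starts in (left or right lane): 0 = home under the bridge, 0.14 = out at the front stop; it moves out along the station's -x. Steel plate 210 (x) x 110 (y) x 10 mm, its top 45 mm above the bench. About 3 N of rail friction; stays where it is left
- slide_b (a joint): travel in m of the slide that starts out at its front stop (0.14); 0 = home under the bridge; otherwise just like slide_a
- hook_a (a point): middle of the top edge of the rear face (towards the nest) of slide_a's lip, 69 mm above the bench; moves with the slide, axes as the station's. The lip: upright steel flange at the slide's front edge, 6 mm thick, 100 mm wide (y), 24 mm above the plate. Behind it (+x) the plate is bare for 45 mm, up to nest locators 12 mm high; the casting begins 56 mm behind it
- hook_b (a point): the same point on slide_b's lip
- push_a (a point): middle of the front face of slide_a's bumper, a black rubber strip on the front of the lip, 80 mm wide (y), 20 mm high, 8 mm thick; 57 mm above the bench, 14 mm in front (-x) of hook_a; axes as the station's. The space in front of it is clear, down to the lane's rails and brass stops 34 mm above the bench
- push_b (a point): the same point on slide_b's bumper
- seat_a (a point): centre of slide_a's nest, at the height of its black rest pads, 49 mm above the bench; axes as the station's; 121 mm behind (+x) hook_a
- seat_b (a point): the same point in slide_b's nest
- casting_a: the casting in slide_a's nest: aluminium cover 130 x 84 x 38 mm with three ridges across it, about 0.4 kg; origin at the centre of its underside, at seat_a; it lies loose between locators that stand 8 mm above its underside with 2 mm play
- casting_b: the like casting in slide_b's nest, at seat_b
- setting_block: bystander: stepped steel setting block 30 x 18 x 40 mm standing on the deck in the gap between the two lanes, near the front; origin at the centre of its underside
- spare_casting: bystander: a third, like casting on the bench left (+y) of the station
- plug_gauge: bystander: steel plug gauge 118 mm long, 20 mm thick, lying at the right, in front of the station
- hammer: bystander: hammer lying at the left
- brush: bystander: bench brush lying right (-y) of the station
- caliper: bystander: slide caliper 200 mm long lying at the right
- oil_bottle: bystander: grey bottle, 48 mm across, 115 mm tall, standing at the left, in front of the station
Mind the look-alikes: they are no part of the job. What is shaped like the casting_a but red is not meant.

How it is judged:
By the outcome, as a careful person would: the job done as asked, in the order asked, and still so for the second after the job is handed in, with the robot touching nothing.
It also fails if it takes over 51 s, if anything falls off the work surface, if the arm or the gripper's body presses on something with over 40 N, if the wrist force passes 120 N, or if a joint passes its speed limit or range.

## Working session

There is one attempt and no reset: what is moved stays moved. The work goes in short steps, Python scripts to look and compute and a tool call to move; the robot and the scene stay as the last step left them, time stands still between calls to the robot, and variables do not carry over. Pictures are saved under pics/ and viewed, and the job is handed in when it is done.

Besides the shell and the picture viewer there is one more tool, called as a command line: name --argument value ..., lists and objects as JSON in quotes. move_arm: Moves the arm, as the interface text tells. Its arguments: {"type":"object","properties":{"rows":{"type":"string"},"grip":{"type":"number"},"newtons":{"type":"number"}},"required":["rows"]}

```bash
mkdir -p pics; ls; python3 - <<'E'
from station import sensors,camera,ctrl
import cv2,numpy as np
print(sensors.get_obs())
for n in ("side","top"):
    c=camera(n); cv2.imwrite(f"pics/{n}0.png",c["color"]); np.savez(f"pics/{n}0.npz",**c)
    print(n,c["mtx"],c["position"],c["attitude"])
E
```

```text
pics
{'time_s': 0.0, 'qpos': array([-1.27459617e+00,  3.00507063e-01,  1.52159102e+00,  1.17390001e-05,
        1.32072672e+00, -6.66035765e-02]), 'joint_vel': array([ 0.00130612, -0.00035849, -0.0010056 ,  0.00072188, -0.0009378 ,
        0.00164354]), 'tau': array([ 4.75519064e-04, -5.31800258e+01, -3.52735448e+01,  7.08381878e-02,
        2.43471900e-02, -7.94763287e-05]), 'ee_pos': array([ 0.19514504, -0.51404996,  0.30206234]), 'eef_rot': array([-3.14149930e+00,  1.22866390e-03, -1.20799544e+00]), 'force': array([-0.21373594, -0.28677813, -0.06161311]), 'moment': array([0.05143412, 0.04983569, 0.01253462]), 'grip_width': 0.09386460263699352}
side [[615.11495725   0.         314.51282791]
 [  0.         615.11495725 239.3366489 ]
 [  0.           0.           1.        ]] [-0.06880756 -0.96767025  1.2683978 ] [-2.37543535 -0.01417322 -0.57683061]
top [[549.1129381   0.        321.8373067]
 [  0.        549.1129381 233.1919785]
 [  0.          0.          1.       ]] [0.4033073  0.02800588 1.45131133] [-3.01348203 -0.02546768 -1.55501968]
```

View pics/side0.png

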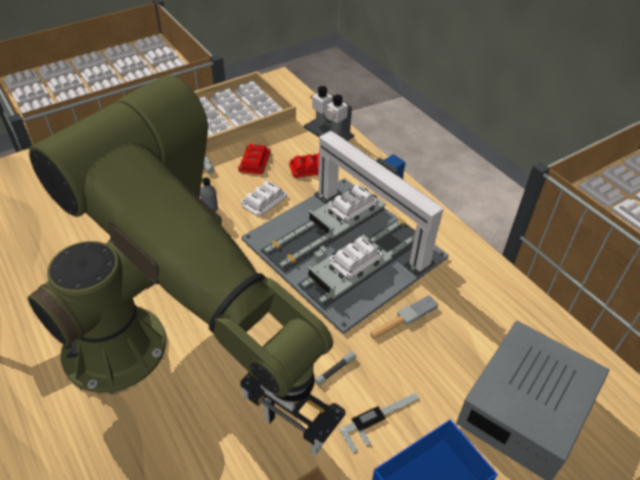

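View pics/top0.png

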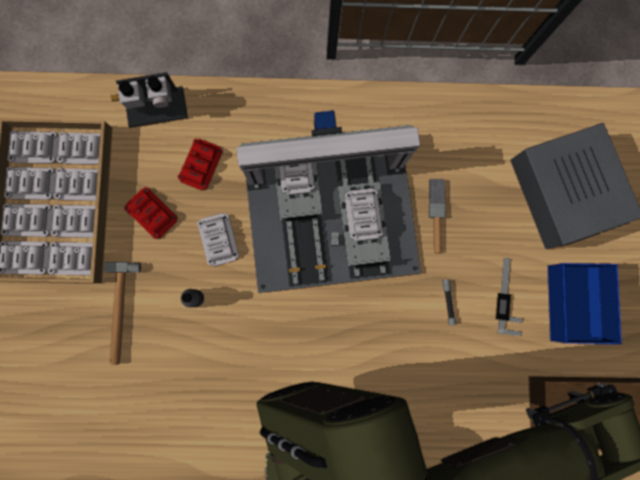

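The top view shows the left (+y) slide in under the beam, with its lip near (298,215). The right slide is out, lip near (368,270). I'll zoom in and deproject next.

```bash
cat > h.py <<'E'
import numpy as np,cv2
from scipy.spatial.transform import Rotation as R
def cloud(c):
    z=c["z_map"];K=c["mtx"];v,u=np.mgrid[0:480,0:640]
    p=np.stack([(u-K[0,2])/K[0,0]*z,(v-K[1,2])/K[1,1]*z,z],-1)
    return p@R.from_euler("xyz",c["attitude"]).as_matrix().T+c["position"]
E
python3 - <<'E'
from h import *
c=dict(np.load("pics/top0.npz"));P=cloud(c)
cv2.imwrite("pics/topz.png",cv2.resize(c["color"][110:310,220:440],None,fx=3,fy=3,interpolation=cv2.INTER_CUBIC)[:600,:660])
Z=P[...,2]
m=((Z>0.008)&(Z<0.03)); m[:, :235]=0;m[:,440:]=0;m[310:]=0;m[:100]=0
m8=cv2.morphologyEx(m.astype(np.uint8),cv2.MORPH_OPEN,np.ones((3,3)))
n,l,s,_=cv2.connectedComponentsWithStats(m8)
print(s)
k=1+np.argmax(s[1:,4]);q=P[l==k]
# front/side edges
print("deck z",np.median(q[:,2]))
hull=cv2.minAreaRect(q[:,:2].astype(np.float32)*1000);print(hull,cv2.boxPoints(hull))
d=np.clip(Z[110:310,220:440]*1000*2.5,0,255).astype(np.uint8)
cv2.imwrite("pics/topd.png",cv2.applyColorMap(cv2.resize(d,None,fx=3,fy=3,interpolation=0),cv2.COLORMAP_JET))
print("bench",np.median(Z[320:350,200:240]))
E
```

```text
[[     0      0    640    480 294277]
 [   246    155    174    138  11740]
 [   344    158     24     27    520]
 [   429    179     11     75    645]
 [   235    252      3      6     18]]
deck z 0.01661670711291119
((621.04541015625, -31.095046997070312), (328.2000427246094, 431.447265625), 7.7877373695373535) [[ 429.2276   160.4028 ]
 [ 487.69025 -267.06516]
 [ 812.8632  -222.5929 ]
 [ 754.4006   204.87506]]
bench 0.0007131763897386678
```

```bash
sleep 0
```

```text
(no output)
```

View pics/topz.png

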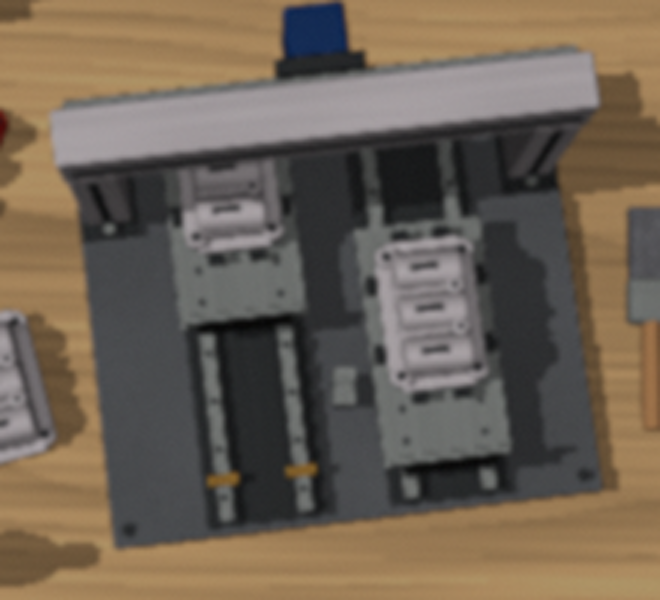

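View pics/topd.png

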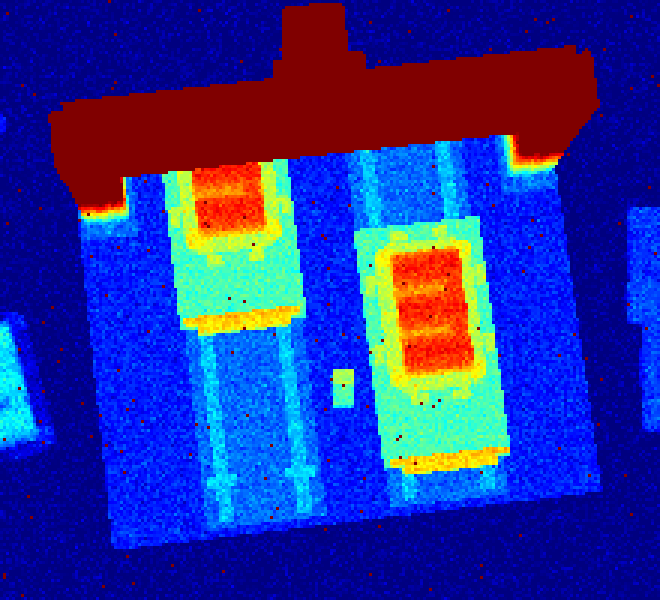

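```bash
python3 - <<'E'
from h import *
c=dict(np.load("pics/top0.npz"));P=cloud(c);Z=P[...,2]
yaw0=np.deg2rad(7.79)
m=((Z>0.058)&(Z<0.076)).astype(np.uint8)
for name,(x0,x1,y0,y1) in dict(a=(60,105,100,112),b=(125,172,145,162)).items():
    k=np.zeros_like(m);k[110+y0:110+y1,220+x0:220+x1]=1
    q=P[(m&k)>0]
    r=cv2.minAreaRect((q[:,:2]*1000).astype(np.float32));print(name,len(q),r,np.median(q[:,2]))
    # PCA line
    cc=q[:,:2].mean(0);w,v=np.linalg.eigh(np.cov(q[:,:2].T));d=v[:,1];d=d*np.sign(d[1])
    print(" centre",cc,"yaw",np.arctan2(-d[0],d[1]))
    S=np.array([[np.cos(yaw0),np.sin(yaw0)],[-np.sin(yaw0),np.cos(yaw0)]])
    s=(q[:,:2]-[0.6566,-0.0262])@S.T
    print(" station frame pct",np.percentile(s,[1,50,99],axis=0)*1000)
    print(" world->",)
E
```

```text
a 210 ((624.6239624023438, 51.24604415893555), (14.950819969177246, 97.77940368652344), 8.168930053710938) 0.06786043400451292
 centre [0.62488028 0.05049449] yaw 0.1287355324552531
 station frame pct [[-28.36861216  34.94741655]
 [-20.522413    79.57095251]
 [-14.01783546 127.79467054]]
 world->
b 197 ((508.0110778808594, -126.73831176757812), (13.95801067352295, 99.6924057006836), 7.979879856109619) 0.0677730554293916
 centre [ 0.50828017 -0.12628331] yaw 0.13202617828255456
 station frame pct [[-167.60267102 -126.08946269]
 [-160.19538146  -78.20234412]
 [-153.96943005  -31.76478869]]
 world->
```

```bash
cat >> h.py <<'E'
O=np.array([.6566,-.0262]);Y=.136
def w(sx,sy): c,s=np.cos(Y),np.sin(Y); return O+[c*sx-s*sy,s*sx+c*sy]
def delta(obs,sx,sy,ztip,yaw=Y-np.pi/2):
    Rt=R.from_euler("xyz",obs["eef_rot"]);t=np.r_[w(sx,sy),ztip+.097]
    tgt=R.from_euler("xyz",[np.pi,0,yaw])
    return (Rt.inv().apply(t-obs["ee_pos"])*1000).round(1),(Rt.inv()*tgt).as_rotvec().round(4)
def st(obs):
    d=obs["ee_pos"][:2]-O;c,s=np.cos(Y),np.sin(Y)
    return (np.array([c*d[0]+s*d[1],-s*d[0]+c*d[1],obs["ee_pos"][2]-.097])*1000).round(1)
E
python3 - <<'E'
from h import *
from station import sensors
o=sensors.get_obs();print(delta(o,-.2,-.08,.2),st(o))
E
```

```text
(array([-259.4, -391.7,    5.4]), array([1.000e-04, 1.100e-03, 2.268e-01])) [-523.3 -420.8  205.1]
```

move_arm --rows "-26 -39 0 0 0 0; -26 -39 0 0 0 0; -26 -39 0 0 0 0; -26 -39 0 0 0 0; -26 -39 0 0 0 0; -26 -39 0 0 0 0; -26 -39 0 0 0 0; -26 -39 0 0 0 0; -26 -39 0 0 0 0; 0 0 0 0 0 0.113; 0 0 0 0 0 0.113; 0 0 0 0 0 0" --grip -1

```text
time_s: 1.6
ee_pos: [0.4468, -0.1583, 0.2996]
eef_rot: [3.138, 0.006, -1.439]
force: [-0.3, 0.8, -0.4]
grip_width: 0.0002
```

```bash
python3 - <<'E'
from h import *
from station import sensors,camera
o=sensors.get_obs();print(delta(o,-.2,-.08,.05),st(o),o["grip_width"])
c=camera("wrist");cv2.imwrite("pics/w1.png",c["color"]);print(c["hand_eye"])
c=camera("top");cv2.imwrite("pics/t1.png",c["color"])
E
```

```text
(array([-21.7, -26.2, 152.6]), array([ 0.0035,  0.0057, -0.0044])) [-225.8 -102.4  202.6] 0.00017765352707365648
[[ 9.99999377e-01 -6.22848412e-04 -9.26222925e-04 -5.88657154e-04]
 [ 8.34325042e-04  9.68347036e-01  2.49606334e-01 -7.12332676e-02]
 [ 7.41438316e-04 -2.49606951e-01  9.68346952e-01 -8.28941021e-02]
 [ 0.00000000e+00  0.00000000e+00  0.00000000e+00  1.00000000e+00]]
```

View pics/w1.png

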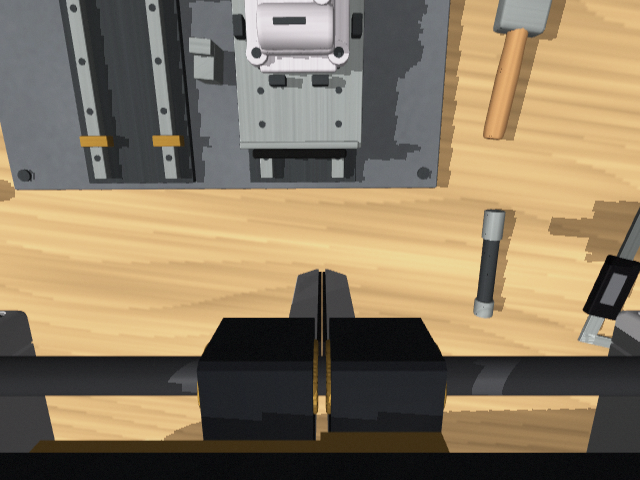

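View pics/t1.png

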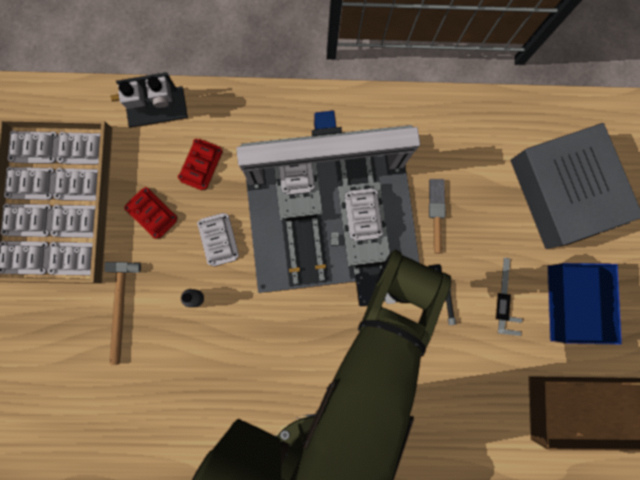

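move_arm --rows "-22 -21 0 0.0035 0.0057 -0.0044; 0 0 40 0 0 0; 0 0 40 0 0 0; 0 0 40 0 0 0; 0 0 15 0 0 0; 0 0 0 0 0 0"

```text
time_s: 2.45
ee_pos: [0.4655, -0.1346, 0.1625]
eef_rot: [-3.139, -0.002, -1.423]
force: [-0.1, 0.8, 1.2]
grip_width: 0.0005
```

```bash
python3 - <<'E'
from h import *
from station import sensors,camera
o=sensors.get_obs();print(delta(o,-.2,-.08,.052),st(o),o["force"])
c=camera("wrist");cv2.imwrite("pics/w2.png",c["color"])
E
```

```text
(array([-1.5, -4. , 13.5]), array([-0.0028, -0.0017,  0.0115])) [-204.1  -81.5   65.5] [-0.05556953  0.7519495   1.18311171]
```

View pics/w2.png

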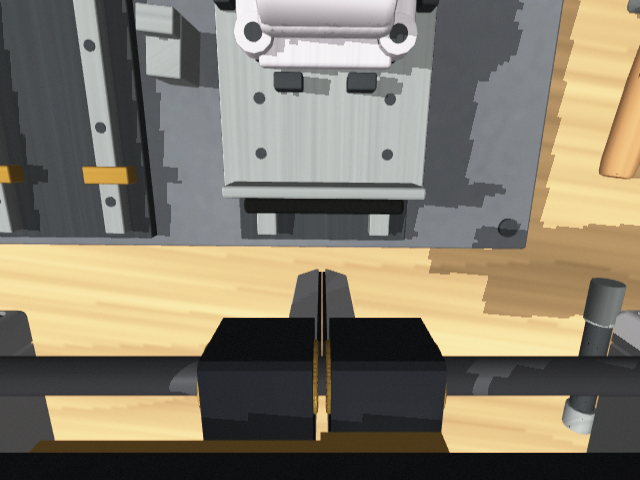

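move_arm --rows "-1 0 14 0 0 0.0115; 0 0 1 0 0 0; 0 -8 0 0 0 0; 0 -8 0 0 0 0; 0 -6 0 0 0 0; 0 -6 0 0 0 0; 0 -6 0 0 0 0; 0 -6 0 0 0 0"

```text
time_s: 3.5
ee_pos: [0.5087, -0.1285, 0.1506]
eef_rot: [-3.135, -0.004, -1.435]
force: [-4.2, -0.9, 2.0]
grip_width: 0.0006
```

```bash
python3 - <<'E'
from h import *
from station import sensors,camera
o=sensors.get_obs();print(delta(o,-.036,-.08,.052),st(o),o["force"])
E
```

```text
(array([  -1.3, -124.3,    2.4]), array([-0.0066, -0.0044, -0.0003])) [-160.4  -81.3   53.6] [-4.20235878 -0.87162746  2.00002643]
```

move_arm --rows "0 -7 1 0 0 0; 0 -8 0 -0.006 -0.004 0; 0 -9 0 0 0 0; 0 -9 0 0 0 0; 0 -9 0 0 0 0; 0 -9 0 0 0 0; 0 -9 0 0 0 0; 0 -9 0 0 0 0; 0 -9 0 0 0 0; 0 -9 0 0 0 0; 0 -9 0 0 0 0; 0 -6 0 0 0 0"

```text
time_s: 5.0
ee_pos: [0.617, -0.1137, 0.1495]
eef_rot: [3.141, -0.0, -1.435]
force: [-3.2, -0.4, 3.0]
grip_width: 0.0003
```

```bash
python3 - <<'E'
from h import *
from station import sensors,camera
o=sensors.get_obs();print(delta(o,-.036,-.08,.052),st(o),o["force"])
c=camera("wrist");cv2.imwrite("pics/w3.png",c["color"])
E
```

```text
(array([ -1.3, -15.1,   0.5]), array([ 0.0003, -0.    , -0.0002])) [-51.1 -81.3  52.5] [-3.18558939 -0.40164376  2.99382   ]
```

View pics/w3.png

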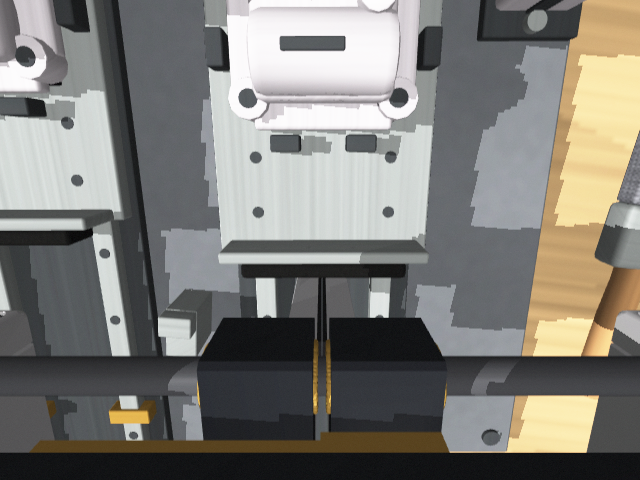

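The finger is centred on the bumper, casting b is still seated, and about 15–20 mm of travel is left.

move_arm --rows "0 -5 0 0 0 0; 0 -4 0 0 0 0; 0 -3 0 0 0 0; 0 -3 0 0 0 0; 0 -2 0 0 0 0"

```text
time_s: 5.68
ee_pos: [0.6341, -0.1113, 0.1494]
eef_rot: [3.137, 0.001, -1.435]
force: [-24.7, -1.5, 15.6]
grip_width: 0.0004
```

move_arm --rows "0 -2 0 0 0 0; 0 -2 0 0 0 0"

```text
time_s: 5.92
ee_pos: [0.6351, -0.1114, 0.1494]
eef_rot: [3.126, 0.003, -1.435]
force: [-22.2, -1.4, 12.7]
grip_width: 0.0001
```

```bash
python3 - <<'E'
from h import *
from station import sensors,camera
o=sensors.get_obs();print(delta(o,-.036,-.08,.052),st(o),o["force"])
E
```

```text
(array([-1.4,  3.1,  0.5]), array([ 0.0158,  0.0025, -0.0005])) [-32.9 -81.4  52.4] [-22.15709712  -1.40018948  12.67219922]
```

move_arm --rows "0 10 0 0 0 0; 0 30 0 0.01 0 0; 0 40 0 0 0 0; 0 40 -20 0 0 0; 0 0 -50 0 0 0; 0 0 -50 0 0 0; 0 0 -30 0 0 0; 0 0 0 0 0 0"

```text
time_s: 6.92
ee_pos: [0.5122, -0.1277, 0.3046]
eef_rot: [-3.14, 0.001, -1.436]
force: [-0.2, -0.4, -0.9]
grip_width: 0.0005
```

```bash
python3 - <<'E'
from h import *
from station import sensors,camera
o=sensors.get_obs();print(delta(o,0.0,.08,.2,Y+np.pi/2),st(o),o["force"],o["qpos"])
c=camera("top");cv2.imwrite("pics/t3.png",c["color"]);P=cloud(c);Z=P[...,2]
c=camera("wrist");cv2.imwrite("pics/w4.png",c["color"])
m=(Z>0.058)&(Z<0.076)
d=P[...,:2]-O;s=np.stack([np.cos(Y)*d[...,0]+np.sin(Y)*d[...,1],-np.sin(Y)*d[...,0]+np.cos(Y)*d[...,1]],-1)*1000
for y in(80,-80):
    k=m&(abs(s[...,1]-y)<45)&(s[...,0]<5)&(s[...,0]>-190)
    print(y,k.sum(),np.percentile(s[k],[2,50,98],axis=0) if k.any() else 0)
E
```

```text
(array([-161.2, -156.7,    8.1]), array([2.2000e-03, 2.6000e-03, 3.1406e+00])) [-156.8  -81.   207.6] [-0.20094701 -0.37410441 -0.8868919 ] [-0.31446892  0.24865733  1.58153405  0.00205402  1.3104926   1.12080506]
80 200 [[-28.22671762  37.87577954]
 [-20.60988839  79.88198495]
 [-14.3375941  122.15751082]]
-80 193 [[ -27.83718219 -119.94986718]
 [ -20.67651994  -80.10214032]
 [ -14.19986752  -39.85218523]]
```

View pics/w4.png

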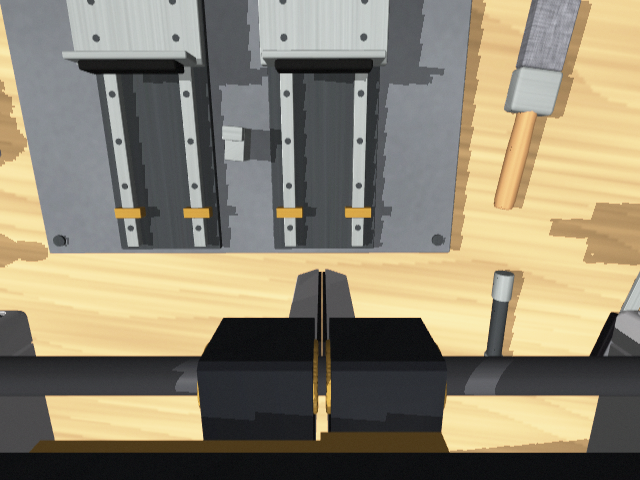

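View pics/t3.png

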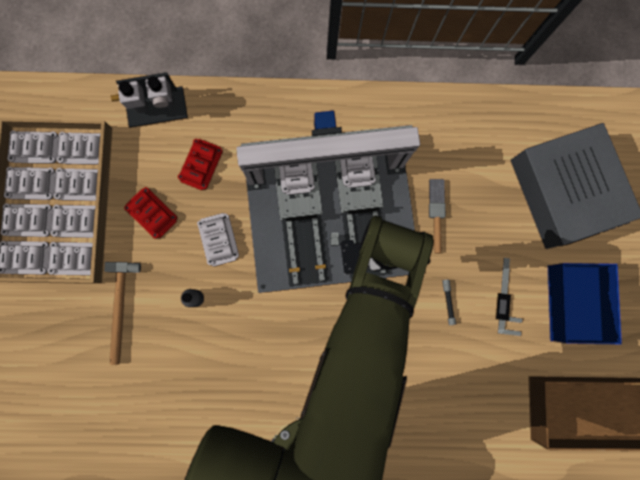

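Slide b is home: its lip is level with a's to within 0.5 mm. I'll move over lane a and turn the hand half round, so the wrist camera faces away from the beam.

move_arm --rows "-40 0 0 0 0 0; -40 0 0 0 0 0; -40 0 0 0 0 0; -40 0 0 0 0 0; 0 0 0 0 0 -0.18; 0 0 0 0 0 -0.18; 0 0 0 0 0 -0.18; 0 0 0 0 0 -0.18; 0 0 0 0 0 -0.18; 0 0 0 0 0 -0.18; 0 0 0 0 0 -0.18; 0 0 0 0 0 -0.18; 0 0 0 0 0 -0.18; 0 0 0 0 0 -0.18; 0 0 0 0 0 -0.18; 0 0 0 0 0 -0.18; 0 0 0 0 0 -0.18; 0 0 0 0 0 -0.18; 0 0 0 0 0 -0.18; 0 0 0 0 0 -0.18"

```text
time_s: 9.52
ee_pos: [0.4825, 0.0371, 0.2669]
eef_rot: [-3.09, -0.005, 1.539]
force: [-0.6, -0.0, -0.2]
grip_width: 0.0003
```

```bash
python3 - <<'E'
from h import *
from station import sensors,camera
o=sensors.get_obs();print(delta(o,0.007,.08,.13,Y+np.pi/2),st(o),o["force"],o["qpos"])
E
```

```text
(array([ 22.2, 171.4,  31.2]), array([-0.0516, -0.0089, -0.1681])) [-163.9   86.4  169.9] [-0.61928159 -0.00772768 -0.2025876 ] [-1.12261321e-03  2.06939250e-01  1.72458406e+00  6.49033629e-03
  1.26199874e+00 -1.54194838e+00]
```

move_arm --rows "0 0 0 -0.05 -0.009 -0.168; 0 0 0 0 0 0"

```text
time_s: 9.78
ee_pos: [0.4817, 0.0372, 0.2637]
eef_rot: [-3.136, -0.001, 1.712]
force: [-0.1, 0.2, 0.3]
grip_width: 0.0007
```

```bash
python3 - <<'E'
from h import *
from station import sensors,camera
o=sensors.get_obs();print(delta(o,0.007,.08,.13,Y+np.pi/2),st(o),o["force"])
E
```

```text
(array([ -7.4, 171.8,  35.7]), array([-0.0055, -0.0007,  0.0051])) [-164.7   86.5  166.7] [-0.13917647  0.242681    0.29526195]
```

move_arm --rows "-2 40 0 -0.005 0 0.005; -2 40 0 0 0 0; -2 40 0 0 0 0; -1 35 0 0 0 0; 0 14 0 0 0 0; 0 0 0 0 0 0"

```text
time_s: 10.52
ee_pos: [0.6539, 0.0526, 0.2551]
eef_rot: [-3.126, -0.003, 1.679]
force: [0.3, 0.1, 0.3]
grip_width: 0.0004
```

```bash
python3 - <<'E'
from h import *
from station import sensors,camera
o=sensors.get_obs();print(delta(o,0.007,.08,.055,Y+np.pi/2),st(o),o["force"])
c=camera("side");cv2.imwrite("pics/s5.png",cv2.resize(c["color"][130:330,200:460],None,fx=3,fy=3,interpolation=cv2.INTER_CUBIC))
c=camera("wrist");cv2.imwrite("pics/w5.png",c["color"])
E
```

```text
(array([  1.2,   0.5, 103.1]), array([-0.0154, -0.0036, -0.0275])) [  8.   78.4 158.1] [0.25567045 0.09005329 0.32711357]
```

View pics/s5.png

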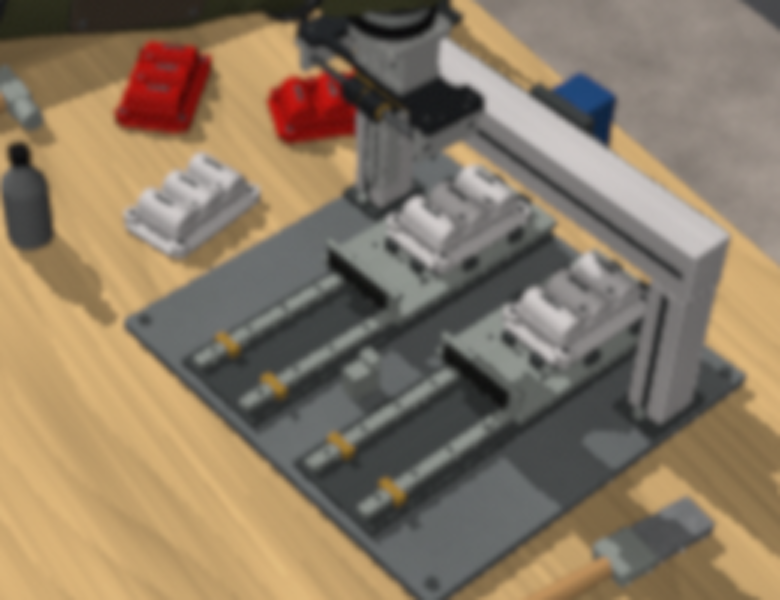

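View pics/w5.png

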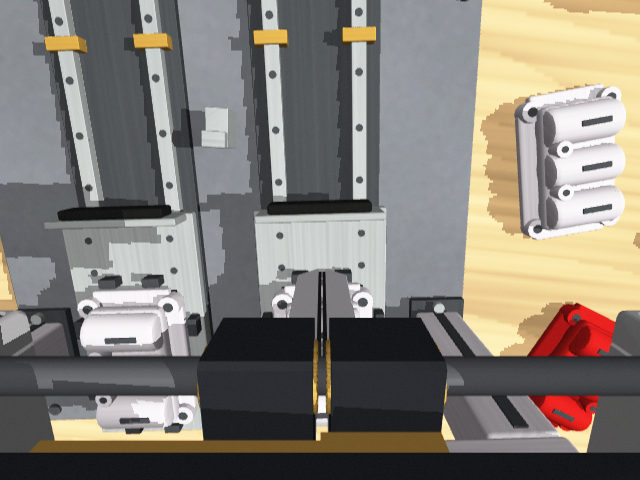

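Hand is over lane a. Fixing tilt and lowering in stages.

move_arm --rows "1 0 0 -0.015 -0.004 -0.027; 0 0 25 0 0 0; 0 0 25 0 0 0; 0 0 15 0 0 0; 0 0 0 0 0 0"

```text
time_s: 11.25
ee_pos: [0.6515, 0.0535, 0.1912]
eef_rot: [3.137, 0.001, 1.71]
force: [-0.5, 0.0, 0.4]
grip_width: 0.0008
```

```bash
python3 - <<'E'
from h import *
from station import sensors,camera
o=sensors.get_obs();print(delta(o,0.007,.08,.055,Y+np.pi/2),st(o),o["force"])
c=camera("wrist");cv2.imwrite("pics/w6.png",c["color"])
E
```

```text
(array([ 0.4,  1. , 39.2]), array([0.005 , 0.0014, 0.0029])) [ 5.8 79.7 94.2] [-0.50008453  0.0349122   0.36101959]
```

View pics/w6.png

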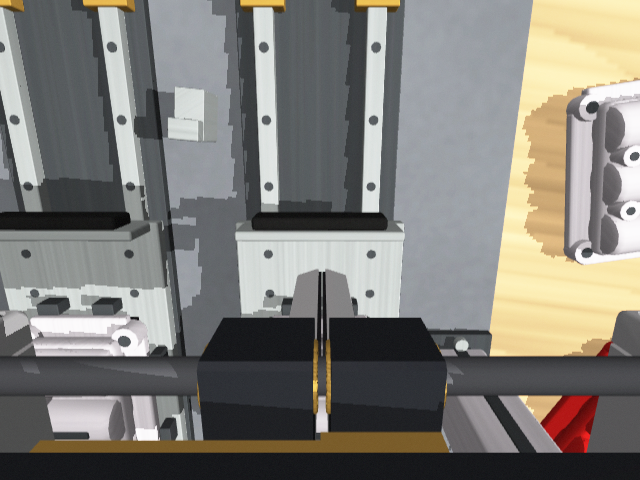

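move_arm --rows "0 1 15 0.005 0.001 0; 0 0 15 0 0 0; 0 0 8 0 0 0; 0 0 1 0 0 0"

```text
time_s: 11.8
ee_pos: [0.6534, 0.0537, 0.1518]
eef_rot: [3.139, 0.001, 1.71]
force: [0.5, 0.4, -0.1]
grip_width: 0.0009
```

```bash
python3 - <<'E'
from h import *
from station import sensors,camera
o=sensors.get_obs();print(delta(o,0.007,.08,.055,Y+np.pi/2),st(o),o["force"])
E
```

```text
(array([ 0.4, -0.6, -0.3]), array([0.0029, 0.0007, 0.003 ])) [ 7.6 79.6 54.8] [ 0.48563939  0.38482543 -0.05886379]
```

move_arm --rows "0 -6 0 0 0 0; 0 -6 0 0 0 0; 0 -5 0 0 0 0; 0 -5 0 0 0 0; 0 -5 0 0 0 0; 0 -5 0 0 0 0; 0 -6 0 0 0 0"

```text
time_s: 12.68
ee_pos: [0.6142, 0.0482, 0.1528]
eef_rot: [3.134, 0.001, 1.71]
force: [3.2, 0.5, -2.3]
grip_width: -0.0001
```

```bash
python3 - <<'E'
from h import *
from station import sensors,camera
o=sensors.get_obs();print(delta(o,-.146,.08,.055,Y+np.pi/2),st(o),o["force"])
c=camera("wrist");cv2.imwrite("pics/w7.png",c["color"])
E
```

```text
(array([   0.8, -114. ,   -0. ]), array([0.0073, 0.0009, 0.003 ])) [-32.   79.5  55.8] [ 3.22043953  0.49683961 -2.32459104]
```

View pics/w7.png

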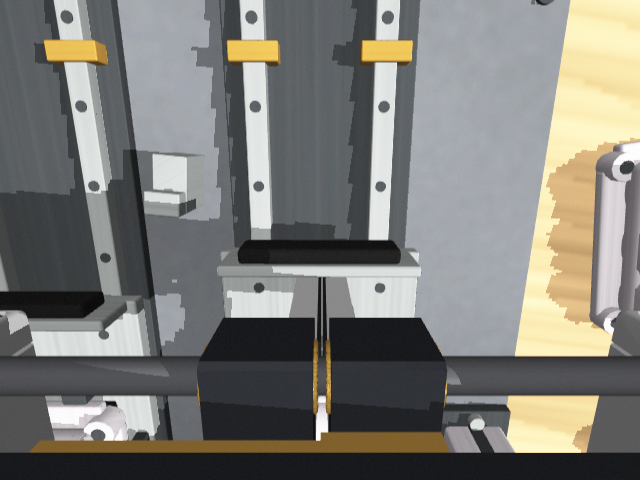

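Hooked, and slide a is moving at about 3 N. Continuing.

move_arm --rows "0 -7 0 0.004 0 0; 0 -8 1 0 0 0; 0 -8 0 0 0 0; 0 -9 0 0.004 0 0; 0 -9 0 0 0 0; 0 -9 0 0 0 0; 0 -9 0 0.003 0 0; 0 -9 0 0 0 0; 0 -9 0 0 0 0; 0 -9 0 0 0 0; 0 -7 0 0 0 0; 0 -5 0 0 0 0"

```text
time_s: 14.22
ee_pos: [0.5097, 0.0337, 0.1522]
eef_rot: [-3.137, 0.001, 1.71]
force: [3.8, 1.2, -2.6]
grip_width: 0.0001
```

```bash
python3 - <<'E'
from h import *
from station import sensors,camera
o=sensors.get_obs();print(delta(o,-.146,.08,.055,Y+np.pi/2),st(o),o["force"])
c=camera("wrist");cv2.imwrite("pics/w8.png",c["color"])
E
```

```text
(array([ 0.8, -8.6,  0.2]), array([-0.0041,  0.0009,  0.003 ])) [-137.4   79.2   55.2] [ 3.82572962  1.20515649 -2.60451088]
```

View pics/w8.png

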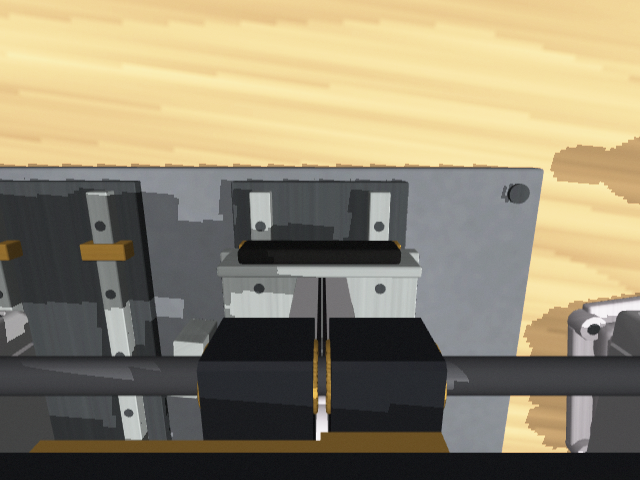

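move_arm --rows "0 -4 0 0 0 0; 0 -3 0 0 0 0; 0 -2 0 0 0 0; 0 -2 0 0 0 0; 0 -2 0 0 0 0"

```text
time_s: 14.9
ee_pos: [0.5034, 0.0326, 0.1535]
eef_rot: [3.12, 0.002, 1.709]
force: [18.7, 3.6, -12.1]
grip_width: 0.0002
```

move_arm --rows "0 -2 0 0 0 0; 0 -2 0 0 0 0"

```text
time_s: 15.15
ee_pos: [0.5025, 0.0325, 0.1539]
eef_rot: [3.109, 0.003, 1.709]
force: [17.6, 3.7, -11.8]
grip_width: 0.0005
```

```bash
python3 - <<'E'
from h import *
from station import sensors,camera
o=sensors.get_obs();print(delta(o,-.146,.08,.055,Y+np.pi/2),st(o),o["force"])
E
```

```text
(array([ 1. , -1.3,  1.9]), array([0.0331, 0.0027, 0.0019])) [-144.8   79.    56.9] [ 17.57352706   3.67173143 -11.83825675]
```

move_arm --rows "0 8 0 0 0 0; 0 4 0 0 0 0; 0 0 -15 0 0 0; 0 0 -30 0 0 0; 0 0 -40 0 0 0; 0 0 -40 0.03 0 0; 0 -40 -20 0 0 0; 0 -50 0 0 0 0; 0 -50 0 0 0 0; 0 -20 0 0 0 0; 0 0 0 0 0 0"

```text
time_s: 16.52
ee_pos: [0.3446, 0.0112, 0.3109]
eef_rot: [3.139, 0.004, 1.709]
force: [0.3, 0.4, -1.5]
grip_width: 0.0003
```

```bash
python3 - <<'E'
from h import *
from station import sensors,camera
o=sensors.get_obs();print(st(o),o["force"],o["time_s"])
c=camera("top");cv2.imwrite("pics/t9.png",cv2.resize(c["color"][100:340,200:460],None,fx=2.4,fy=2.4,interpolation=cv2.INTER_CUBIC));P=cloud(c);Z=P[...,2]
c2=camera("side");cv2.imwrite("pics/s9.png",cv2.resize(c2["color"][130:330,200:460],None,fx=3,fy=3,interpolation=cv2.INTER_CUBIC))
m=(Z>0.058)&(Z<0.076)
d=P[...,:2]-O;s=np.stack([np.cos(Y)*d[...,0]+np.sin(Y)*d[...,1],-np.sin(Y)*d[...,0]+np.cos(Y)*d[...,1]],-1)*1000
for y,(a,b) in ((80,(-185,-135)),(-80,(-45,5))):
    k=m&(abs(s[...,1]-y)<45)&(s[...,0]<b)&(s[...,0]>a)
    print(y,k.sum(),np.percentile(s[k],[2,50,98],axis=0) if k.any() else 0)
E
```

```text
[-304.    79.4  213.9] [ 0.34737269  0.43012292 -1.45183721] 16.525
80 193 [[-167.80021488   39.05016227]
 [-160.5757933    79.99107357]
 [-154.06090278  120.75967198]]
-80 192 [[ -28.24566038 -120.34481955]
 [ -20.81135698  -78.28481672]
 [ -14.13690134  -39.60468783]]
```

View pics/t9.png

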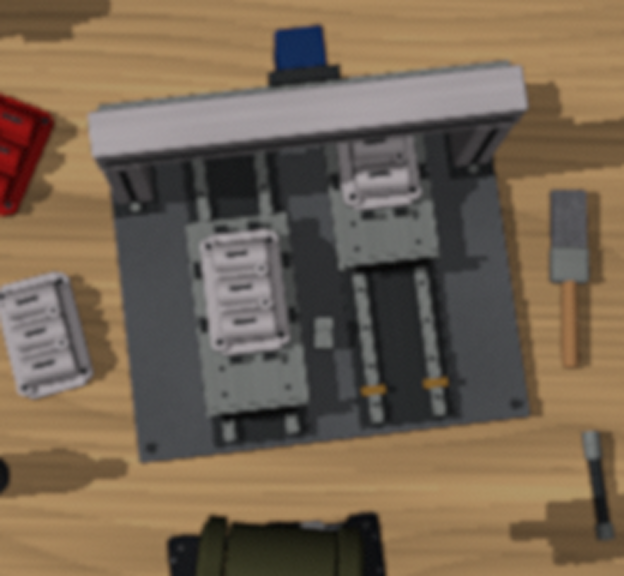

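View pics/s9.png

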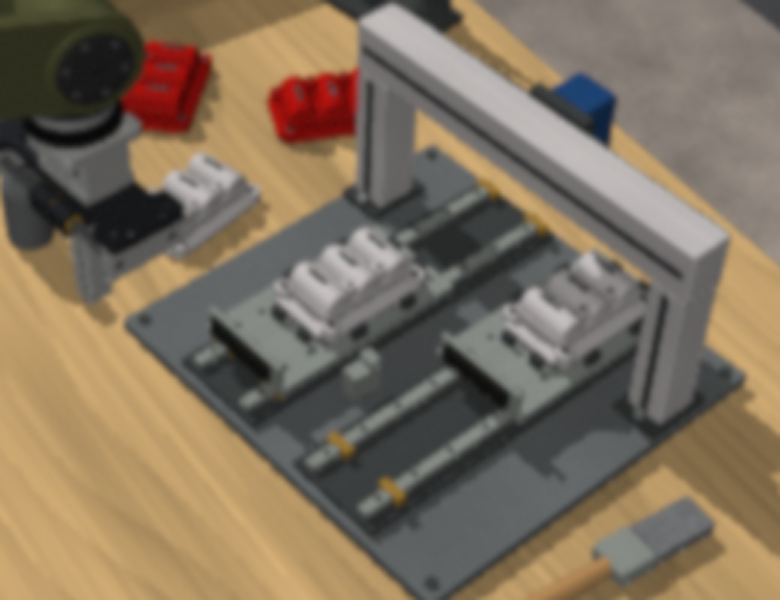

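The slides have changed places: their lips are at x = -160.6 and -20.8 mm, against -160.2 and -20.5 mm at the start. Both castings are seated, the bystanders haven't moved and the hand is clear, so I'm handing in.

```bash
python3 -c "
from station import ctrl;print(ctrl.hand_in())"
```

```text
the job is handed in; nothing more can be done
None
```

The two slides are changed over, and I handed the job in at about 16.6 s. With the fingers shut, I pushed the right-hand slide home by its bumper. I then turned the hand half round to keep the wrist camera away from the beam, and drew the left-hand slide out from behind its lip. At each stop I pressed until the force rose sharply and the slide stopped moving, to about 25 N at home and 19 N at the front; I read the force only at the end of each call.

- **Slide positions:** in the last top view each lip sits where the other slide's lip was at the start, to within about 0.4 mm: -160.6 mm now against -160.2 mm (out), and -20.8 mm against -20.5 mm (in).
- **Castings and bystanders:** in the last pictures, by eye, both castings look seated in their nests. The setting block, spare casting, brush and plug gauge look unmoved. The hammer and caliper lay outside that last crop, and only the edge of the oil bottle showed, so I did not re-check those three; the hand never went near them.
- **Hand:** it finished about 130 mm in front of the station, with the fingertips 0.21 m up and about 1.5 N on the force sensor, which is close to its usual no-contact reading.

No check failed or disagreed.

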